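# Stack a board to dry on spacers

### The job

Set the loose board up to dry above the wide base board: lay the two thick spacer sticks crosswise on the base board, one centred on each of its two long pencil lines, and lay the round wooden disc flat midway between them on the pencil cross. Then lay the loose board flat on these three supports, centred over the base board and lengthwise along it, and last set the iron weight gently upright on the middle of the loose board. Leave the thin stick where it lies.

Things in the scene. Friction and masses are not known exactly. Their poses are not given: they have to be found in the camera images.
- base_top (a point): Centre of the upper face of the base board, a plain wooden board 260 x 84 x 22 mm fixed flat on the bench (this point is 22 mm above the bench), marked here with a small pencil cross. x runs along its length, y across its width, z up. Two pencil lines run right across it at x = +85 mm and x = -85 mm.
- stick_a_c (a point): Centre of one of the two equal thick spacer sticks, dark wood, 80 mm long, 22 x 22 mm in section, lying on the bench (centre 11 mm above it). x along its length, z up. Either thick stick may go on either pencil line.
- stick_b_c (a point): Centre of the other thick spacer stick, the same as the first: 80 x 22 x 22 mm, x along its length, z up.
- disc_c (a point): Centre of a dark wooden disc, 50 mm in diameter and 22 mm thick, lying flat on the bench (centre 11 mm above it). z is its axis.
- board_c (a point): Centre of the loose board, wood, 240 x 56 x 18 mm, 0.13 kg, lying flat on the bench (centre 9 mm above it). x along its length, y across its 56 mm width, z up.
- weight_c (a point): Centre (half-way up) of the dark iron weight, about 0.6 kg, 52 mm high in all: a round body 60 mm in diameter and 28 mm high with a round knob 24 mm in diameter and 24 mm high on top, its axis upright. It stands on the bench, this point 26 mm above its underside and 2 mm below the knob's foot. z up.
- thin_stick_c (a point): Centre of a thin stick of dark wood, 80 mm long and only 12 x 12 mm in section, lying on the bench. Not part of the job: it must be left where it lies. x along its length.
Things that resemble listed ones, but are neither listed nor needed, are in the scene too. There is more than one size of the part that bears disc_c; the job needs the larger.

How it is judged:
On the way, in this order (a step that is already met when the one before it is completed fails the run):
1. both thick sticks and the disc lie in their places on the base board (((x of stick_a_c in the frame of base_top between 0.072 and 0.098 m and y of stick_a_c in the frame of base_top between -0.015 and 0.015 m and z of stick_a_c in the frame of base_top between 0.007 and 0.015 m and angle between the x axis of each of stick_a_c, stick_b_c and the y axis of base_top, either way round below 0.2 rad and x of stick_b_c in the frame of base_top between -0.098 and -0.072 m and y of stick_b_c in the frame of base_top between -0.015 and 0.015 m and z of stick_b_c in the frame of base_top between 0.007 and 0.015 m) or (x of stick_a_c in the frame of base_top between -0.098 and -0.072 m and y of stick_a_c in the frame of base_top between -0.015 and 0.015 m and z of stick_a_c in the frame of base_top between 0.007 and 0.015 m and angle between the x axis of each of stick_a_c, stick_b_c and the y axis of base_top, either way round below 0.2 rad and x of stick_b_c in the frame of base_top between 0.072 and 0.098 m and y of stick_b_c in the frame of base_top between -0.015 and 0.015 m and z of stick_b_c in the frame of base_top between 0.007 and 0.015 m)) and horizontal distance between disc_c and base_top below 0.015 m and z of disc_c in the frame of base_top between 0.007 and 0.015 m and angle between the z axis of disc_c and the z axis of base_top, either way round below 0.1 rad), for 0.2 s.
2. the loose board lies flat on the three supports (all of step 1 and horizontal distance between board_c and base_top below 0.015 m and z of board_c in the frame of base_top between 0.027 and 0.035 m and angle between the x axis of board_c and the x axis of base_top, either way round below 0.15 rad and angle between the z axis of board_c and the z axis of base_top, either way round below 0.04 rad), for 0.2 s.
At the end, for the whole second after the job is handed in: A thick stick across each pencil line (within 13 mm along, 15 mm across the base, 0.2 rad); disc flat within 15 mm of its middle; board level on them within 15 mm and 0.15 rad; weight upright within 15 mm of the board's middle; all at rest (all of step 2 and horizontal distance between weight_c and board_c below 0.015 m and z of weight_c in the frame of base_top between 0.062 and 0.07 m and angle between weight_c's own z axis and vertical below 0.08 rad and linear speed of each of stick_a, stick_b, disc, board, weight below 0.01 m/s); the robot touches nothing.
It fails at once if the thin stick is moved by more than 20 mm (distance of thin_stick_c from where it was at the start of the episode above 0.02 m).
It fails at once if the weight is dropped or rammed onto the board (over 60 N) (contact force between weight and board above 60 N).
It also fails if it takes over 115 s, if anything falls off the work surface, if the arm or the gripper's body presses on something with over 40 N, if the wrist force passes 120 N, or if a joint passes its speed limit or range.

### The arm

A 6-joint arm with a two-finger parallel gripper is mounted at the origin on the work surface. World frame = base frame: x ahead of the robot, y to its left, z up, the work surface at z = 0. Lengths are in m, angles in rad, forces in N, time in s.
With the tool pointing down it reaches from about 0.325 to 0.85 m from the base axis. Payload 4.4 kg.
Tool frame: the origin (TCP) lies on the front face of the gripper's body, between the roots of the fingers; the fingertips stand 97 mm ahead of it and the grasp point (between the pads) lies 78 mm ahead of it; z points along the fingers, y is the line along which they close (so a half turn about z gives the same grasp; the last joint's range is limited). The gripper opens to 94 mm and grips with 3 to 60 N. Pads are 16 mm wide; open, the fingers measure 119 mm over their backs; the gripper's body (75 mm by 177 mm) begins 78 mm behind the grasp point.
Start: joints at [-1.393, 0.207, 1.542, -0, 1.393, -0.15], TCP at [0.186, -0.544, 0.303] pointing down, gripper open.
Joint ranges: [-2.73, 2.73], [-0.86, 2.22], [0.23, 2.46], [-1.11, 4.25], [0.08, 2.63], [-2.82, 2.82]. Speed limits (rad/s): [2.79, 2.79, 3.14, 3.14, 3.14, 3.14].

### API

Orientations are given as a rotation vector (axis times angle).
In Python, from rig import robot gives the robot as it stands.
- The arm moves only by the tool carry_out, never from a script. Its argument "rows" is one flat list of numbers, 5 for each row, row after row: the shift along the tool's x, y, z in cm, then the turn about the tool's z in rad, then the opening, from 0 (shut) to 1 (fully open). A call has 1 to 12 rows; each row shifts and turns the commanded pose from where the row before left it, along the tool's axes as they then stand; what a row does not reach is not made up. A row lasts 1/8 s, in which the tool goes at most 62.5 mm and 10.7 degrees, less where a joint would pass 70% of its speed; a pose out of reach is approached as far as the arm can. A call with a gripper value outside its range is refused whole. The fingers move at their own pace and stop on an object; "force" is the grip in N (left out, the last holds). Time passes only in rows, so rows that do not move let the fingers close. It gives the time, the measured TCP pose, the force, the opening and the grip force at its end, in the units of the state.
- robot.sense(): the state, without advancing time (a new reading comes with each control period).
- robot.get_image(name): name is "scene" or "top"; returns a dict with "frame" (400x640x3 uint8, red, green, blue), "vertical_fov" (degrees; the focal length in pixels is half the picture's height over the tangent of half this angle, whatever the lens; pixels are square), "cx", "cy" (the principal point, pixels), "k1" (the pictures are not rectified: a ray, as slopes to the right and down, at radius r is drawn at 1 + k1 r^2 times it, then the intrinsics apply), "xyz" and "orientation" of the camera in the world. Camera axes: x right, y up, looking along -z (the intrinsics and any distortion apply to the point x, -y, -z); pixel columns grow to the right and rows downward; lengths in m; the calibration is good to about 2 mm. A picture is of the moment at which its call begins. There is no depth.
- robot.finish_job(): hands the job in; it is judged then, once.
The state is a dict: "clock": time; "qpos": joint angles; "joint_vel": joint speeds; "joint_efforts": joint torques, N m; "tool_pos": TCP position; "orientation": TCP orientation; "ft_force": force on the tool from outside, world axes, zero at the start; "moment": the same for the moment, N m; "finger_gap": finger opening in m; "finger_force": force on a finger pad.
Only numpy, scipy, OpenCV 4.12 (cv2) and the standard library are available. Lean on these libraries where they do the work, as an engineer would, in place of code of your own. Each camera call takes 0.05 s, during which the arm holds its last target. There are 200 camera calls.

## Working session

There is one attempt and no reset: what is moved stays moved. The work goes in short steps, Python scripts to look and compute and a tool call to move; the robot and the scene stay as the last step left them, time stands still between calls to the robot, and variables do not carry over. Pictures are saved under pics/ and viewed, at most 14 in all, crops included, and the job is handed in when it is done.

Besides the shell and the picture viewer there is one more tool, called after "Call:" as name(argument=value, ...) on one line, values as JSON. carry_out: Moves the arm, as the interface text tells. Its arguments: {"type":"object","properties":{"rows":{"type":"array"},"force":{"type":"number"}},"required":["rows"]}

```bash
mkdir -p pics; ls; cat > h.py <<'E'
import numpy as np, cv2
from scipy.spatial.transform import Rotation as R
from rig import robot
def img(n,save=None):
    d=robot.get_image(n)
    if save: cv2.imwrite('pics/'+save,d['frame'][:,:,::-1])
    return d
def cam(d):
    f=200/np.tan(np.radians(d['vertical_fov'])/2)
    o=np.array(d['orientation'],float)
    Rm=R.from_rotvec(o).as_matrix() if o.shape==(3,) else o
    return f,Rm,np.array(d['xyz'])
def ray(d,uv):
    f,Rm,c=cam(d)
    p=(np.atleast_2d(uv).astype(float)-[d['cx'],d['cy']])/f
    q=p.copy()
    for _ in range(30): q=p/(1+d['k1']*(q**2).sum(1,keepdims=True))
    v=np.c_[q[:,0],-q[:,1],-np.ones(len(q))]@Rm.T
    return c,v
def onz(d,uv,z):
    c,v=ray(d,uv); t=(z-c[2])/v[:,2]
    return c+v*t[:,None]
def proj(d,P):
    f,Rm,c=cam(d)
    q=(np.atleast_2d(P)-c)@Rm; s=np.c_[q[:,0],-q[:,1]]/-q[:,2:]
    s*=1+d['k1']*(s**2).sum(1,keepdims=True)
    return s*f+[d['cx'],d['cy']]
E
python3 - <<'E'
from h import *
for n in('scene','top'):
    d=img(n,n+'0.png'); print({k:v for k,v in d.items() if k!='frame'})
s=robot.sense();print(s)
E
```

```text
pics
{'vertical_fov': 50.27147545565844, 'cx': 315.1566574040316, 'cy': 200.79246775943687, 'k1': 0.03572133324405251, 'xyz': array([1.09278818, 0.51952601, 0.6953997 ]), 'orientation': array([0.44413929, 0.98440343, 2.17394943])}
{'vertical_fov': 53.415810974806476, 'cx': 314.78131036389493, 'cy': 196.60467336128187, 'k1': 0.01173116128515067, 'xyz': array([ 0.41570609, -0.01087024,  0.97888889]), 'orientation': array([ 0.13844329, -0.10125328, -1.53989399])}
{'clock': 0.1, 'qpos': array([-1.39250109e+00,  2.07376568e-01,  1.54275451e+00,  3.95929880e-06,
        1.39349709e+00, -1.50504986e-01]), 'joint_vel': array([ 0.0018169 , -0.00145345, -0.00233022,  0.00017639, -0.00037299,
        0.00038259]), 'joint_efforts': array([ 4.51803459e-06, -3.71862245e+01, -2.82292861e+01,  6.99640671e-02,
        3.10640072e-02, -5.90651462e-05]), 'tool_pos': array([ 0.18556798, -0.54369421,  0.30160983]), 'orientation': array([-3.09722590e+00, -5.13820620e-01,  3.82816988e-05]), 'ft_force': array([0.16104511, 0.88614718, 0.40915473]), 'moment': array([ 0.01347466, -0.00314362,  0.01856685]), 'finger_force': 0.0, 'finger_gap': 0.09364569974322456}
```

View pics/top0.png

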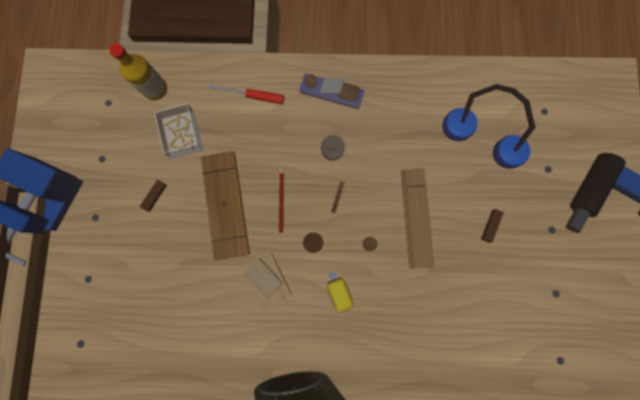

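View pics/scene0.png

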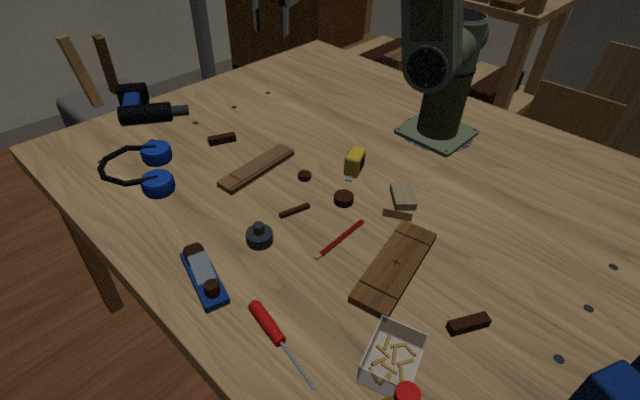

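```bash
cat > m.py <<'E'
from h import *
def blobs(d,mask,box):
    m=np.zeros_like(mask); x0,y0,x1,y1=box; m[y0:y1,x0:x1]=mask[y0:y1,x0:x1]
    cs,_=cv2.findContours(m,cv2.RETR_EXTERNAL,cv2.CHAIN_APPROX_NONE)
    return max(cs,key=cv2.contourArea)[:,0,:]
def rect(d,c,z):
    P=onz(d,c,z)[:,:2]; (x,y),(w,h),a=cv2.minAreaRect((P*1000).astype(np.float32))
    if w<h: w,h,a=h,w,a+90
    return np.round([x,y,w,h,(a+90)%180-90],1)
E
python3 - <<'E'
from m import *
d=img('top'); s=img('scene')
f=cv2.resize(d['frame'],None,fx=4,fy=4,interpolation=cv2.INTER_CUBIC)
g=cv2.cvtColor(d['frame'],cv2.COLOR_RGB2GRAY)
hsv=cv2.cvtColor(d['frame'],cv2.COLOR_RGB2HSV)
for p in [(225,205),(210,180),(417,218),(410,180),(440,220),(380,200),(190,200),(153,195),(313,242),(332,147)]: print(p,d['frame'][p[1],p[0]],hsv[p[1],p[0]])
dark=(g<75).astype(np.uint8)*255
for n,b,z in [('A',(135,175,172,215),.011),('B',(475,200,510,248),.011),('thin',(325,178,350,218),.006),('disc',(298,228,328,258),.011),('small',(355,230,385,256),.011),('weight',(315,130,350,165),.014)]:
    c=blobs(d,dark,b); print(n,rect(d,c,z), c.mean(0).round(1))
cv2.imwrite('pics/c1.png',f[140*4:280*4,130*4:330*4][:,:,::-1])
cv2.imwrite('pics/c2.png',f[130*4:275*4,315*4:515*4][:,:,::-1])
np.savez('cal.npz',t=d['frame'])
E
```

```text
(225, 205) [87 66 42] [ 16 132  87]
(210, 180) [102  75  47] [ 15 138 102]
(417, 218) [117  92  65] [ 16 113 117]
(410, 180) [113  89  62] [ 16 115 113]
(440, 220) [139 116  87] [ 17  95 139]
(380, 200) [138 115  87] [ 16  94 138]
(190, 200) [140 118  88] [ 17  95 140]
(153, 195) [68 47 33] [ 12 131  68]
(313, 242) [69 48 34] [ 12 129  69]
(332, 147) [88 78 68] [15 58 88]
A [557.3 415.8  78.1  28.5 -28.4] [153.  195.5]
B [ 505.6 -413.4   82.2   26.5  -22.5] [491.7 225.3]
thin [565.6 -41.2  73.6   7.8 -17. ] [337.  197.5]
disc [453.6  16.7  46.   43.3 -88.4] [312.7 242.2]
small [ 452.6 -119.8   29.1   28.7  -88.4] [369.2 243.8]
weight [666.8 -16.8  37.1  10.9  62.4] [328.5 156.4]
```

View pics/c1.png

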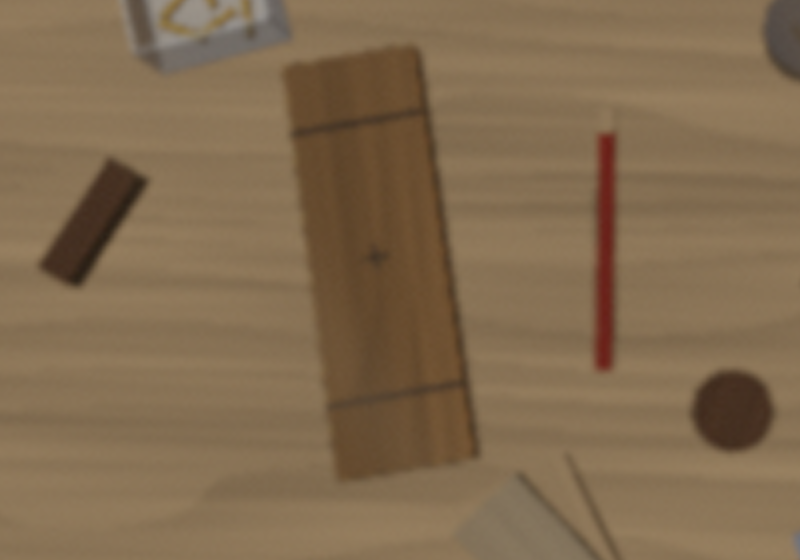

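View pics/c2.png

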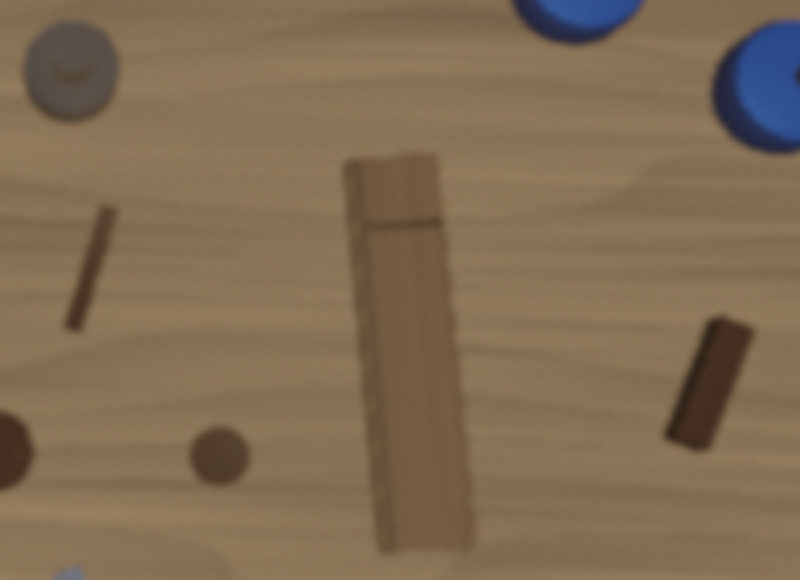

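```bash
python3 - <<'E'
from m import *
d=img('top'); s=img('scene')
U=lambda P,o:(np.array(P)+.5)/4-.5+o
cross=U([[377,257]],[130,140]); L=U([[291,133],[426,111],[330,406],[464,382]],[130,140])
print('cross',onz(d,cross,.022).round(4)); P=onz(d,L,.022)[:,:2]; print(P.round(4), 'mid',P.mean(0).round(4))
m1,m2=(P[0]+P[1])/2,(P[2]+P[3])/2
print('line gap',np.linalg.norm(m1-m2),'w',np.linalg.norm(P[0]-P[1]),'ang',np.degrees(np.arctan2(*(m1-m2)[::-1])),np.degrees(np.arctan2(*(P[0]-P[1])[::-1])),np.degrees(np.arctan2(*(P[2]-P[3])[::-1])))
B=onz(d,U([[363,158],[438,152],[474,549],[394,552]],[315,130]),.018)[:,:2]
print('board',B.round(4),B.mean(0).round(4),[np.linalg.norm(B[i]-B[i-1]).round(4) for i in range(4)],[np.degrees(np.arctan2(*(B[i]-B[j])[::-1])).round(1) for i,j in((0,3),(1,2))])
hsv=cv2.cvtColor(d['frame'],cv2.COLOR_RGB2HSV)
w=blobs(d,((hsv[...,1]<78)*255).astype(np.uint8),(315,130,350,165)); print('weight',rect(d,w,.02),onz(d,U([[71,70]],[315,130]),.026).round(4))
# scene cross-check
sf=s['frame']; g=cv2.cvtColor(sf,cv2.COLOR_RGB2GRAY); dark=(g<75).astype(np.uint8)*255
for n,b,z in [('A',(440,305,500,340),.011),('B',(200,128,242,148),.011),('disc',(328,185,360,212),.011),('weight',(240,215,280,255),.02)]:
    c=blobs(s,dark,b); x,y,ww,h=cv2.boundingRect(c); print(n,rect(s,c,z),(x,y,ww,h),onz(s,[[x+ww/2,y+h/2]],z).round(4))
print('cross scene',onz(s,[[395.5,262]],.022).round(4))
print('knob top',onz(s,[[259,226]],.052).round(4))
print('bottle',onz(d,[[157,90]],0),onz(d,[[118,51]],.15),'box',onz(d,[[195,152],[160,157]],0))
E
```

```text
cross [[0.5395 0.2354 0.022 ]]
[[0.6153 0.2937]
 [0.6313 0.2108]
 [0.4484 0.2579]
 [0.465  0.1779]] mid [0.54   0.2351]
line gap 0.17006818865027 w 0.0843967205728099 ang 11.651413514191159 100.90187639349199 101.71647254861594
board [[ 0.6379 -0.2066]
 [ 0.6427 -0.2524]
 [ 0.403  -0.2704]
 [ 0.3998 -0.2234]] [ 0.5209 -0.2382] [np.float64(0.2386), np.float64(0.0461), np.float64(0.2404), np.float64(0.0471)] [np.float64(4.0), np.float64(4.3)]
weight [690.8 -26.2  59.   57.2   1.3] [[ 0.6873 -0.0259  0.026 ]]
A [558.6 416.6  91.6  32.6 -28.3] (445, 311, 47, 26) [[0.5598 0.418  0.011 ]]
B [ 508.5 -409.6   83.2   55.3  -23.1] (207, 132, 29, 15) [[ 0.5115 -0.4059  0.011 ]]
disc [453.8  18.   70.   47.6  42.3] (334, 189, 20, 19) [[0.455  0.0204 0.011 ]]
weight [691.7 -22.3  90.6  57.5  51.2] (246, 221, 27, 30) [[ 0.6932 -0.0194  0.02  ]]
cross scene [[0.5421 0.2384 0.022 ]]
knob top [[ 0.6934 -0.0176  0.052 ]]
bottle [[0.83800608 0.43572306 0.        ]] [[0.86370511 0.46365927 0.15      ]] box [[0.67370043 0.32348125 0.        ]
 [0.65842735 0.41207297 0.        ]]
```

```bash
cat > go.py <<'E'
import sys
from h import *
# args: x y tipz closing_angle_deg ; prints shift in tool frame (cm) before turn, after turn, and turn (rad)
x,y,tz,a=map(float,sys.argv[1:5])
s=robot.sense(); Rm=R.from_rotvec(s['orientation']).as_matrix(); p=s['tool_pos']
yaw=np.degrees(np.arctan2(Rm[1,1],Rm[0,1])); q1=np.degrees(np.arctan2(y,x))
e=np.array([x,y,tz+.097])-p
print('t',round(s['clock'],2),'pos',p.round(4),'yaw %.1f'%yaw,'tilt',Rm[:,2].round(3),'gap',s['finger_gap'].round(4),'q6',s['qpos'][5].round(2))
for b in (a,a+180,a-180,a-360):
    if abs(q1-b)<158:
        T=-np.radians(b-yaw); Rn=Rm@R.from_rotvec([0,0,T]).as_matrix()
        print('close %.1f turn %.3f'%(b,T),'shift before',(Rm.T@e*100).round(2),'after',(Rn.T@e*100).round(2),'q6 end %.0f'%(q1-b))
E
python3 go.py 0.507 -0.4115 0.05 67.5
```

```text
Traceback (most recent call last):
  File "go.py", line 8, in <module>
    print('t',round(s['clock'],2),'pos',p.round(4),'yaw %.1f'%yaw,'tilt',Rm[:,2].round(3),'gap',s['finger_gap'].round(4),'q6',s['qpos'][5].round(2))
                                                                                                ^^^^^^^^^^^^^^^^^^^^^
AttributeError: 'float' object has no attribute 'round'
```

```bash
sed -i "s/s\['finger_gap'\].round(4)/round(s['finger_gap'],4),'ft',s['ft_force'].round(1),'ff',round(s['finger_force'],1)/" go.py
python3 go.py 0.507 -0.4115 0.05 67.5
```

```text
t 0.3 pos [ 0.1856 -0.544   0.3023] yaw -71.2 tilt [-0.     0.001 -1.   ] gap 0.0944 ft [-0.3 -0.5  0.2] ff 0.0 q6 -0.15
close 67.5 turn -2.420 shift before [34.69 -2.15 15.53] after [-24.63  24.53  15.53] q6 end -107
close -112.5 turn 0.721 shift before [34.69 -2.15 15.53] after [ 24.63 -24.53  15.53] q6 end 73
```

Call:
carry_out(rows=[4.9,-0.3,2.2,0,1,4.9,-0.3,2.2,0,1,5,-0.3,2.2,0,1,5,-0.3,2.2,0,1,5,-0.3,2.2,0,1,5,-0.3,2.2,0,1,4.9,-0.35,2.2,0,1,0,0,0,0.18,1,0,0,0,0.18,1,0,0,0,0.18,1,0,0,0,0.18,1], force=20)

```text
clock: 1.68
tool_pos: [0.5072, -0.4117, 0.1484]
orientation: [-3.08, 0.619, 0.0]
ft_force: [-0.3, 0.1, -0.2]
finger_gap: 0.0939
finger_force: 0.0
```

```bash
python3 go.py 0.507 -0.4115 0.003 67.5; python3 -c "
from h import *
d=img('top'); f=d['frame'][150:290,420:600]; cv2.imwrite('pics/b1.png',cv2.resize(f,None,fx=4,fy=4,interpolation=3)[:,:,::-1])"
```

```text
t 1.68 pos [ 0.5072 -0.4117  0.1484] yaw -112.7 tilt [-0.  0. -1.] gap 0.0939 ft [-0.3  0.1 -0.2] ff 0.0 q6 1.15
close 67.5 turn -3.146 shift before [-0.02 -0.01  4.84] after [0.02 0.01 4.84] q6 end -107
close -112.5 turn -0.004 shift before [-0.02 -0.01  4.84] after [-0.02 -0.01  4.84] q6 end 73
```

View pics/b1.png

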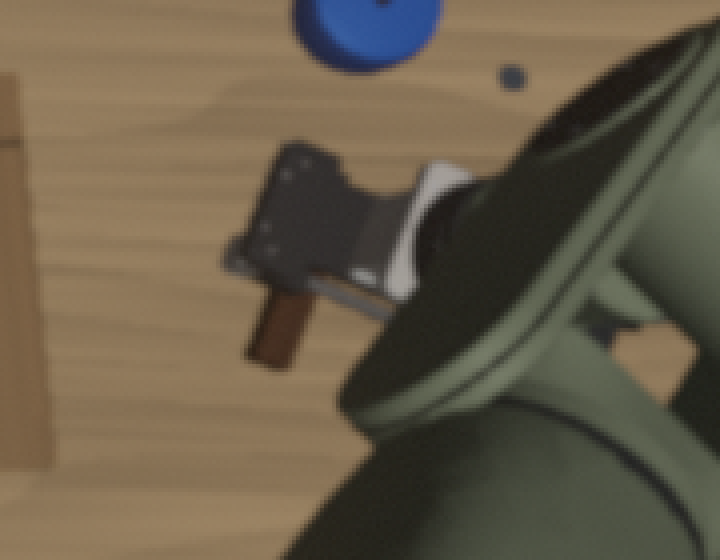

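The gripper straddles stick B: the stick's near end shows at crop (275,330), in line with the fingers. I'm going down to grip it.

Call:
carry_out(rows=[0,0,2.4,0,0.6,0,0,2.3,0,0.6,0,0,0,0,0.4,0,0,0,0,0,0,0,0,0,0,0,0,0,0,0,0,0,0,0,0,0,0,0,0,0,0,0,0,0,0], force=25)

```text
clock: 2.85
tool_pos: [0.5072, -0.412, 0.102]
orientation: [3.081, -0.61, 0.001]
ft_force: [-0.4, 0.2, 1.3]
finger_gap: 0.0217
finger_force: 25.0
```

```bash
python3 go.py 0.4577 0.2201 0.10 11.5
```

```text
t 2.85 pos [ 0.5072 -0.412   0.102 ] yaw -112.4 tilt [ 0. -0. -1.] gap 0.0217 ft [-0.4  0.2  1.3] ff 25.0 q6 1.15
close 11.5 turn -2.163 shift before [-28.67 -56.54  -9.52] after [62.92  7.75 -9.52] q6 end 14
```

Call:
carry_out(rows=[0,0,-3,0,0,0,0,-3.5,0,0,0,0,-3,-0.18,0,0,0,0,-0.18,0,0,0,0,-0.18,0,0,0,0,-0.18,0,0,0,0,-0.18,0,0,0,0,-0.18,0,0,0,0,-0.18,0,0,0,0,-0.18,0,0,0,0,-0.18,0,0,0,0,-0.18,0])

```text
clock: 4.35
tool_pos: [0.507, -0.4116, 0.1962]
orientation: [-2.387, -2.041, -0.0]
ft_force: [-0.4, -0.7, 0.5]
finger_gap: 0.0215
finger_force: 25.0
```

```bash
python3 go.py 0.4577 0.2201 0.10 11.5
```

```text
t 4.35 pos [ 0.507  -0.4116  0.1962] yaw -8.9 tilt [-0.001  0.001 -1.   ] gap 0.0215 ft [-0.4 -0.7  0.5] ff 25.0 q6 -0.66
close 11.5 turn -0.357 shift before [ 6.163e+01 -1.468e+01 -3.000e-02] after [ 6.288e+01  7.760e+00 -3.000e-02] q6 end 14
```

Call:
carry_out(rows=[0,0,0,-0.18,0,0,0,0,-0.177,0,4,0.5,0,0,0,6,0.74,0,0,0,6,0.74,0,0,0,6,0.74,0,0,0,6,0.74,0,0,0,6,0.74,0,0,0,6,0.74,0,0,0,6,0.74,0,0,0,6,0.74,0,0,0,5,0.6,0,0,0])

```text
clock: 5.85
tool_pos: [0.4649, 0.1632, 0.1968]
orientation: [1.993, 2.428, 0.001]
ft_force: [0.3, 0.7, 0.6]
finger_gap: 0.0218
finger_force: 25.0
```

```bash
python3 go.py 0.4577 0.2201 0.028 11.5
```

```text
t 5.85 pos [0.4649 0.1632 0.1968] yaw 11.2 tilt [ 0.  0. -1.] gap 0.0218 ft [0.3 0.7 0.6] ff 25.0 q6 -0.03
close 11.5 turn -0.005 shift before [5.72 0.39 7.18] after [5.72 0.42 7.18] q6 end 14
```

Call:
carry_out(rows=[3,0.2,0,0,0,2.7,0.2,0,-0.005,0,0,0,3,0,0,0,0,3,0,0,0,0,1,0,0,0,0,0.2,0,0,0,0,0,0,0])

```text
clock: 6.72
tool_pos: [0.4592, 0.2178, 0.1255]
orientation: [1.988, 2.431, 0.002]
ft_force: [-0.0, -0.6, -0.3]
finger_gap: 0.0215
finger_force: 25.0
```

```bash
python3 go.py 0.4577 0.2201 0.027 11.5
```

```text
t 6.72 pos [0.4592 0.2178 0.1255] yaw 11.4 tilt [ 0.002  0.    -1.   ] gap 0.0215 ft [-0.  -0.6 -0.3] ff 25.0 q6 0.07
close 11.5 turn -0.001 shift before [ 0.26 -0.1   0.15] after [ 0.26 -0.1   0.15] q6 end 14
```

Open slightly, lift, and head for stick A.

Call:
carry_out(rows=[0.2,-0.1,0.1,0,0,0,0,0.05,0,0,0,0,0,0,0.4,0,0,0,0,0.5,0,0,0,0,0.5,0,0,-1,0,0.5,0,0,-4,0,0.7,0,0,-2,0,0.7])

```text
clock: 7.72
tool_pos: [0.4581, 0.2198, 0.1958]
orientation: [1.987, 2.431, 0.005]
ft_force: [0.4, 0.4, 0.1]
finger_gap: 0.0635
finger_force: 0.0
```

```bash
python3 go.py 0.558 0.4165 0.05 61.6
```

```text
t 7.72 pos [0.4581 0.2198 0.1958] yaw 11.5 tilt [ 0.003  0.001 -1.   ] gap 0.0635 ft [0.4 0.4 0.1] ff 0.0 q6 0.08
close 61.6 turn -0.875 shift before [17.3  13.68  4.93] after [ 0.59 22.04  4.93] q6 end -25
close -118.4 turn 2.266 shift before [17.3  13.68  4.93] after [ -0.59 -22.04   4.93] q6 end 155
```

Call:
carry_out(rows=[0,0,0,-0.175,0.7,0,0,0,-0.175,0.7,0,0,0,-0.175,0.7,0,0,0,-0.175,0.7,0,0,0,-0.175,0.7,0.1,5,0,0,0.7,0.2,6,0,0,0.7,0.2,6,0,0,0.7,0.1,5,2,0,0.7,0,0,2.5,0,0.7,0,0,0.4,0,0.7])

```text
clock: 9.1
tool_pos: [0.555, 0.4155, 0.1417]
orientation: [-0.769, -3.042, 0.006]
ft_force: [-0.3, 0.3, -0.7]
finger_gap: 0.0657
finger_force: 0.0
```

```bash
python3 go.py 0.558 0.4165 0.003 61.6; python3 -c "
from h import *
img('top','t2.png')"
```

```text
t 9.1 pos [0.555  0.4155 0.1417] yaw 61.6 tilt [-0.004 -0.003 -1.   ] gap 0.0657 ft [-0.3  0.3 -0.7] ff 0.0 q6 -0.56
close 61.6 turn 0.001 shift before [-0.23  0.24  4.16] after [-0.23  0.24  4.16] q6 end -25
close -118.4 turn 3.142 shift before [-0.23  0.24  4.16] after [ 0.23 -0.24  4.16] q6 end 155
```

View pics/t2.png

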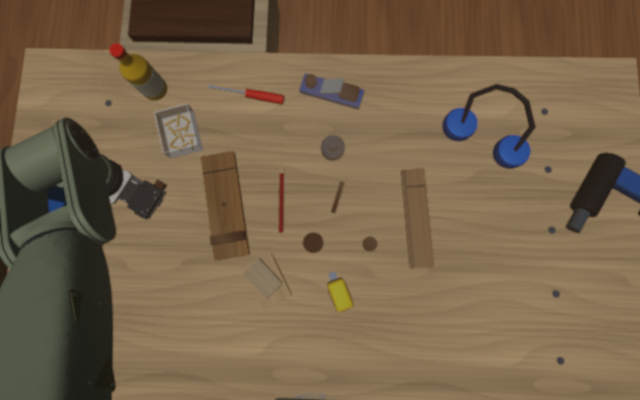

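Stick B lies across the near line at (228,238), and the gripper at (148,200) is over stick A.

Call:
carry_out(rows=[-0.2,0.2,2.1,0,0.6,0,0,2,0,0.6,0,0,0,0,0.4,0,0,0,0,0,0,0,0,0,0,0,0,0,0,0,0,0,0,0,0])

```text
clock: 10.02
tool_pos: [0.5596, 0.4169, 0.1041]
orientation: [0.77, 3.044, 0.002]
ft_force: [0.1, -0.5, 2.0]
finger_gap: 0.0218
finger_force: 25.0
```

```bash
python3 go.py 0.624 0.254 0.10 11.5; python3 - <<'E'
from m import *
d=img('top'); g=cv2.cvtColor(d['frame'],cv2.COLOR_RGB2GRAY)
c=blobs(d,(g<72).astype(np.uint8)*255,(205,225,252,252)); print(rect(d,c,.033))
E
```

```text
t 10.03 pos [0.5596 0.4169 0.1041] yaw 61.6 tilt [ 0.001  0.001 -1.   ] gap 0.0218 ft [ 0.1 -0.5  2. ] ff 25.0 q6 -0.56
close 11.5 turn 0.874 shift before [-13.42 -11.25  -9.29] after [-17.24   3.07  -9.29] q6 end 11
[458.9 216.4  84.5  25.6 -80.6]
```

Call:
carry_out(rows=[0,0,-3,0,0,0,0,-4,0,0,0,0,-2.3,0.175,0,0,0,0,0.175,0,0,0,0,0.175,0,0,0,0,0.175,0,0,0,0,0.174,0,-4,0.7,0,0,0,-5,0.9,0,0,0,-5,0.9,0,0,0,-3.2,0.5,0,0,0,0,0,0,0,0])

```text
clock: 11.58
tool_pos: [0.6237, 0.2516, 0.196]
orientation: [-1.992, -2.429, 0.0]
ft_force: [0.1, -0.1, 0.1]
finger_gap: 0.0216
finger_force: 25.0
```

```bash
python3 go.py 0.624 0.254 0.030 11.5
```

```text
t 11.57 pos [0.6237 0.2516 0.196 ] yaw 11.3 tilt [-0. -0. -1.] gap 0.0216 ft [ 0.1 -0.1  0.1] ff 25.0 q6 0.06
close 11.5 turn -0.004 shift before [0.23 0.08 6.9 ] after [0.23 0.08 6.9 ] q6 end 11
```

Call:
carry_out(rows=[0.2,0.1,3,0,0,0,0,3,0,0,0,0,0.8,0,0,0,0,0.2,0,0,0,0,0,0,0])

```text
clock: 12.2
tool_pos: [0.6237, 0.2571, 0.1269]
orientation: [1.986, 2.433, 0.002]
ft_force: [0.2, 0.6, -0.3]
finger_gap: 0.0215
finger_force: 25.0
```

```bash
python3 go.py 0.624 0.254 0.029 11.5
```

```text
t 12.2 pos [0.6237 0.2571 0.1269] yaw 11.6 tilt [ 0.001  0.001 -1.   ] gap 0.0215 ft [ 0.2  0.6 -0.3] ff 25.0 q6 0.06
close 11.5 turn 0.001 shift before [-0.3  -0.04  0.09] after [-0.3  -0.04  0.09] q6 end 11
```

Call:
carry_out(rows=[-0.3,0,0.1,0,0,0,0,0,0,0.4,0,0,0,0,0.5,0,0,0,0,0.5,0,0,-1,0,0.5,0,0,-4,0,0.8,0,0,-2,0,0.9])

```text
clock: 13.08
tool_pos: [0.6253, 0.2537, 0.1985]
orientation: [1.986, 2.431, 0.006]
ft_force: [1.1, -0.9, 0.3]
finger_gap: 0.0635
finger_force: 0.0
```

```bash
python3 go.py 0.4545 0.0180 0.05 11.5
```

```text
t 13.07 pos [0.6253 0.2537 0.1985] yaw 11.5 tilt [ 0.004  0.001 -1.   ] gap 0.0635 ft [ 1.1 -0.9  0.3] ff 0.0 q6 0.06
close 11.5 turn 0.000 shift before [-19.68 -21.47   5.04] after [-19.69 -21.46   5.04] q6 end -9
```

Call:
carry_out(rows=[-2,-2.2,0,0,1,-4,-4.3,0,0,1,-4,-4.4,0,0,1,-4,-4.4,0,0,1,-4,-4.3,2,0,1,-1.7,-1.9,3,0,1,0,0,0,0,1])

```text
clock: 13.95
tool_pos: [0.4501, 0.0166, 0.1436]
orientation: [-1.988, -2.427, 0.004]
ft_force: [-0.2, 0.5, 0.1]
finger_gap: 0.0939
finger_force: 0.0
```

```bash
python3 go.py 0.4545 0.0180 0.004 11.5; python3 -c "
from h import *
d=img('scene'); f=d['frame'][100:330,240:540]; cv2.imwrite('pics/s2.png',cv2.resize(f,None,fx=2.6,fy=2.6,interpolation=3)[:,:,::-1])"
```

```text
t 13.95 pos [0.4501 0.0166 0.1436] yaw 11.3 tilt [-0.005  0.001 -1.   ] gap 0.0939 ft [-0.2  0.5  0.1] ff 0.0 q6 -0.35
close 11.5 turn -0.003 shift before [0.04 0.48 4.26] after [0.04 0.48 4.26] q6 end -9
```

View pics/s2.png

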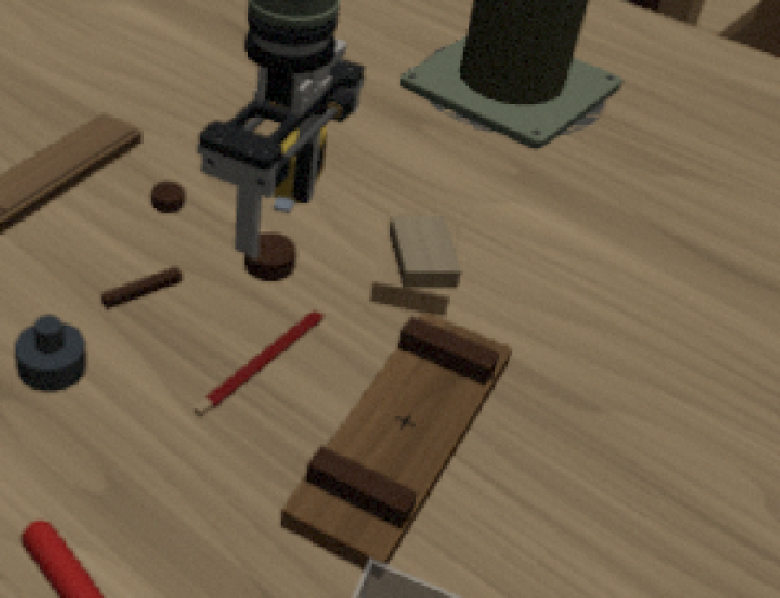

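Both sticks sit on their lines at crop (448,350) and (360,487). The gripper stands over the larger disc at (270,257), and the small disc at (168,195) is clear of it. Going down now.

Call:
carry_out(rows=[0,0.4,2.1,0,1,0,0,2.1,0,1,0,0,0,0,0.6,0,0,0,0,0.3,0,0,0,0,0.3,0,0,0,0,0.3,0,0,0,0,0.3,0,0,0,0,0.3])

```text
clock: 15.0
tool_pos: [0.4569, 0.0181, 0.1036]
orientation: [1.987, 2.433, 0.001]
ft_force: [-0.5, 0.8, 4.0]
finger_gap: 0.0494
finger_force: 25.0
```

```bash
python3 go.py 0.541 0.2365 0.10 11.5
```

```text
t 15.0 pos [0.4569 0.0181 0.1036] yaw 11.5 tilt [ 0.001  0.    -1.   ] gap 0.0494 ft [-0.5  0.8  4. ] ff 25.0 q6 -0.35
close 11.5 turn 0.000 shift before [19.72 12.61 -9.34] after [19.72 12.6  -9.34] q6 end 12
```

Call:
carry_out(rows=[0,0,-3,0,0.3,0,0,-4,0,0.3,2,1.2,-2.3,0,0.3,4,2.5,0,0,0.3,4.5,2.9,0,0,0.3,4.5,2.9,0,0,0.3,3,2,0,0,0.3,1.7,1.1,0,0,0.3,0,0,3,0,0.3,0,0,0,0,0.3])

```text
clock: 16.25
tool_pos: [0.5385, 0.2354, 0.1633]
orientation: [-1.985, -2.43, 0.009]
ft_force: [-0.3, 0.6, 0.2]
finger_gap: 0.0498
finger_force: 25.0
```

```bash
python3 go.py 0.541 0.2365 0.03 11.5
```

```text
t 16.25 pos [0.5385 0.2354 0.1633] yaw 11.5 tilt [-0.007 -0.002 -1.   ] gap 0.0498 ft [-0.3  0.6  0.2] ff 25.0 q6 0.06
close 11.5 turn 0.000 shift before [0.06 0.29 3.63] after [0.06 0.29 3.63] q6 end 12
```

Call:
carry_out(rows=[0,0.1,2.5,0,0.3,0,0,0.9,0,0.3,0,0,0.2,0,0.3,0,0,0,0,0.3,0,0,0,0,0.3])

```text
clock: 16.88
tool_pos: [0.5423, 0.2366, 0.1312]
orientation: [1.987, 2.432, 0.002]
ft_force: [0.7, 0.0, -0.0]
finger_gap: 0.0496
finger_force: 25.0
```

```bash
python3 go.py 0.541 0.2365 0.029 11.5
```

```text
t 16.88 pos [0.5423 0.2366 0.1312] yaw 11.5 tilt [ 0.002  0.    -1.   ] gap 0.0496 ft [ 0.7  0.  -0. ] ff 25.0 q6 0.06
close 11.5 turn 0.000 shift before [ 0.02 -0.13  0.52] after [ 0.02 -0.13  0.52] q6 end 12
```

Call:
carry_out(rows=[0,0,0.4,0,0.3,0,0,0.1,0,0.3,0,0,0,0,0.65,0,0,0,0,0.75,0,0,0,0,0.75,0,0,-1,0,0.75,0,0,-4,0,0.75,0,0,-3,0,1])

```text
clock: 17.88
tool_pos: [0.5422, 0.2366, 0.2072]
orientation: [1.987, 2.432, 0.002]
ft_force: [0.2, -0.3, 0.5]
finger_gap: 0.0768
finger_force: 0.0
```

```bash
python3 go.py 0.52 -0.233 0.08 94.15
```

```text
t 17.88 pos [0.5422 0.2366 0.2072] yaw 11.5 tilt [ 0.002  0.    -1.   ] gap 0.0768 ft [ 0.2 -0.3  0.5] ff 0.0 q6 0.06
close 94.2 turn -1.442 shift before [-45.58 -11.56   3.  ] after [  5.62 -46.68   3.  ] q6 end -118
close -85.8 turn 1.699 shift before [-45.58 -11.56   3.  ] after [-5.62 46.68  3.  ] q6 end 62
```

Call:
carry_out(rows=[-3,-0.8,0,0,1,-6,-1.5,0,0,1,-6,-1.5,0,0,1,-6,-1.5,0,0,1,-6,-1.5,0,0,1,-6,-1.5,0,0,1,-6,-1.5,0,0,1,-4.5,-1.2,0,0,1,-2,-0.5,0,0,1,0,0,0,-0.18,1,0,0,0,-0.18,1,0,0,0,-0.18,1])

```text
clock: 19.38
tool_pos: [0.5201, -0.2312, 0.2054]
orientation: [-1.256, -2.879, -0.001]
ft_force: [-0.4, -0.6, -0.2]
finger_gap: 0.0942
finger_force: 0.0
```

Call:
carry_out(rows=[0,0,0,-0.18,1,0,0,0,-0.18,1,0,0,0,-0.18,1,0,0,0,-0.18,1,0,0,0,-0.18,1,0,0,0,0,1])

```text
clock: 20.12
tool_pos: [0.5202, -0.2313, 0.2054]
orientation: [-0.109, 3.139, 0.001]
ft_force: [-0.6, -0.5, 0.6]
finger_gap: 0.0942
finger_force: 0.0
```

```bash
python3 go.py 0.52 -0.233 0.05 94.15; python3 - <<'E'
from m import *
d=img('top'); s=img('scene')
f=cv2.resize(d['frame'],None,fx=3,fy=3,interpolation=cv2.INTER_CUBIC)
f2=cv2.resize(s['frame'],None,fx=3,fy=3,interpolation=cv2.INTER_CUBIC)
g=cv2.cvtColor(d['frame'],cv2.COLOR_RGB2GRAY); dk=(g<72).astype(np.uint8)*255
for n,b in [('S2',(205,225,252,252)),('S1',(198,155,245,182)),('disc',(208,190,240,218))]:
    c=blobs(d,dk,b); print(n,rect(d,c,.033))
a=f[140*3:280*3,190*3:260*3]; b=f2[130*3:210*3,200*3:350*3]; 
o=np.zeros((420,660,3),np.uint8); o[:,:210]=a; o[:240,210:660]=b
cv2.imwrite('pics/d3.png',o[:,:,::-1])
E
```

```text
t 20.12 pos [ 0.5202 -0.2313  0.2054] yaw 94.0 tilt [ 0.  0. -1.] gap 0.0942 ft [-0.6 -0.5  0.6] ff 0.0 q6 -2.21
close 94.2 turn -0.003 shift before [ 0.03 -0.17  5.84] after [ 0.03 -0.17  5.84] q6 end -118
close -85.8 turn 3.138 shift before [ 0.03 -0.17  5.84] after [-0.03  0.17  5.84] q6 end 62
S2 [461.  202.   54.9  22.6 -80.3]
S1 [625.6 251.8  86.3  28.9 -78.5]
disc [541.5 236.1  51.6  50.9   3.5]
```

View pics/d3.png

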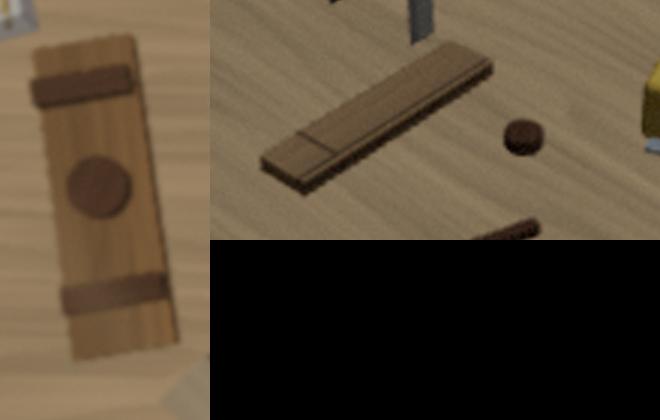

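Call:
carry_out(rows=[0,-0.1,4,0,1,0,0,4,0,1,0,0,1.7,0,1,0,0,0.7,0,1,0,0,0,0,1])

```text
clock: 20.85
tool_pos: [0.5205, -0.2335, 0.1018]
orientation: [-0.11, 3.139, -0.001]
ft_force: [-0.2, -0.1, 0.2]
finger_gap: 0.0938
finger_force: 0.0
```

Call:
carry_out(rows=[0,0,0,0,0.6,0,0,0,0,0.3,0,0,0,0,0.3,0,0,0,0,0.3,0,0,0,0,0.3,0,0,0,0,0.3], force=30)

```text
clock: 21.6
tool_pos: [0.5201, -0.2335, 0.1014]
orientation: [-0.11, 3.139, -0.001]
ft_force: [0.9, -1.5, 1.8]
finger_gap: 0.0555
finger_force: 30.0
```

```bash
python3 go.py 0.541 0.2365 0.14 101.5
```

```text
t 21.6 pos [ 0.5201 -0.2335  0.1014] yaw 94.0 tilt [ 0. -0. -1.] gap 0.0555 ft [ 0.9 -1.5  1.8] ff 30.0 q6 -2.21
close 101.5 turn -0.130 shift before [ -5.39  46.73 -13.58] after [-11.42  45.63 -13.58] q6 end -78
close -78.5 turn 3.011 shift before [ -5.39  46.73 -13.58] after [ 11.42 -45.63 -13.58] q6 end 102
```

Call:
carry_out(rows=[0,0,-1.5,0,0.3,0,0,-3,0,0.3,0,0,-4,0,0.3,0,0,-4,0,0.3,-0.3,2.5,-1,0,0.3,-0.5,4.5,0,0,0.3,-0.6,5,0,0,0.3,-0.6,5,0,0,0.3,-0.6,5,0,0,0.3,-0.6,5,0,0,0.3,-0.6,5,0,0,0.3,-0.6,5,0,0,0.3])

```text
clock: 23.1
tool_pos: [0.5375, 0.1406, 0.2368]
orientation: [-0.11, 3.139, 0.0]
ft_force: [1.5, -0.3, -2.1]
finger_gap: 0.0557
finger_force: 30.0
```

```bash
python3 go.py 0.541 0.2365 0.06 101.5
```

```text
t 23.1 pos [0.5375 0.1406 0.2368] yaw 94.0 tilt [ 0.  0. -1.] gap 0.0557 ft [ 1.5 -0.3 -2.1] ff 30.0 q6 -1.54
close 101.5 turn -0.130 shift before [-1.02  9.54  7.98] after [-2.25  9.33  7.98] q6 end -78
close -78.5 turn 3.011 shift before [-1.02  9.54  7.98] after [ 2.25 -9.33  7.98] q6 end 102
```

Call:
carry_out(rows=[-0.5,4.2,0,0,0.3,-0.4,3.3,0,0,0.3,-0.1,2.1,0,-0.06,0.3,0,0,0,-0.07,0.3,0,0,3.5,0,0.3,0,0,2.5,0,0.3,0,0,0,0,0.3,0,0,0,0,0.3])

```text
clock: 24.1
tool_pos: [0.5418, 0.2353, 0.1773]
orientation: [-0.314, 3.124, 0.0]
ft_force: [-0.1, 0.2, -0.3]
finger_gap: 0.0559
finger_force: 30.0
```

```bash
python3 go.py 0.541 0.2365 0.0484 101.5; python3 - <<'E'
from m import *
d=img('top'); s=img('scene')
a=cv2.resize(d['frame'][130:280,160:290],None,fx=3,fy=3,interpolation=cv2.INTER_CUBIC)
b=cv2.resize(s['frame'][190:340,330:470],None,fx=3,fy=3,interpolation=cv2.INTER_CUBIC)
cv2.imwrite('pics/e4.png',np.hstack([a,b])[:,:,::-1])
E
```

```text
t 24.1 pos [0.5418 0.2353 0.1773] yaw 101.5 tilt [ 0.001  0.    -1.   ] gap 0.0559 ft [-0.1  0.2 -0.3] ff 30.0 q6 -1.51
close 101.5 turn -0.000 shift before [0.06 0.14 3.19] after [0.06 0.14 3.19] q6 end -78
close -78.5 turn 3.141 shift before [0.06 0.14 3.19] after [-0.06 -0.14  3.19] q6 end 102
```

View pics/e4.png

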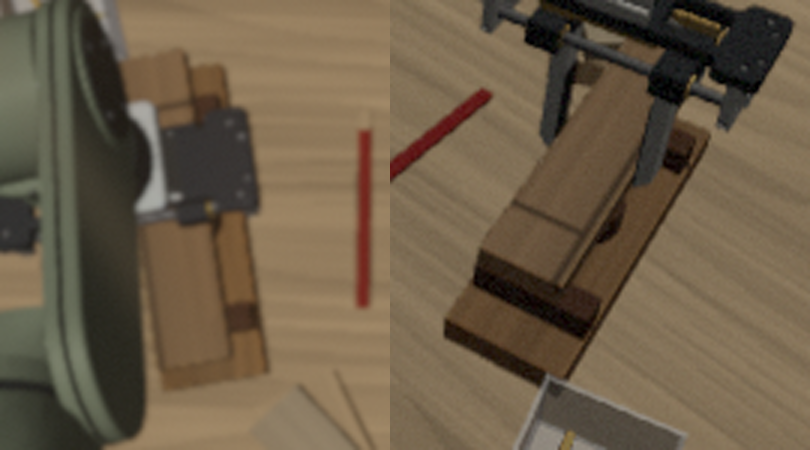

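The board hangs level over the three supports, in line with the base, with no finger above a stick or the disc. Lowering it.

Call:
carry_out(rows=[0,0.1,2,0,0.3,0,0,0.8,0,0.3,0,0,0.25,0,0.3,0,0,0,0,0.3,0,0,0,0,0.3])

```text
clock: 24.82
tool_pos: [0.5409, 0.2364, 0.1454]
orientation: [0.314, -3.126, -0.0]
ft_force: [-0.5, 0.0, -0.4]
finger_gap: 0.0557
finger_force: 30.0
```

```bash
python3 go.py 0.541 0.2365 0.0484 101.5
```

```text
t 24.82 pos [0.5409 0.2364 0.1454] yaw 101.5 tilt [-0.  0. -1.] gap 0.0557 ft [-0.5  0.  -0.4] ff 30.0 q6 -1.51
close 101.5 turn -0.000 shift before [-0.01  0.01  0.  ] after [-0.01  0.01  0.  ] q6 end -78
close -78.5 turn 3.141 shift before [-0.01  0.01  0.  ] after [ 0.01 -0.01  0.  ] q6 end 102
```

Release, rise, then head to the weight.

Call:
carry_out(rows=[0,0,0.05,0,0.3,0,0,0,0,0.75,0,0,0,0,0.85,0,0,0,0,0.85,0,0,-1.5,0,0.85,0,0,-4,0,0.85,0,0,-4.5,0,0.85,0,0,0,0,0.8])

```text
clock: 25.82
tool_pos: [0.5439, 0.2372, 0.2514]
orientation: [-0.313, 3.115, 0.003]
ft_force: [0.6, 0.2, 0.4]
finger_gap: 0.0756
finger_force: 0.0
```

```bash
python3 go.py 0.691 -0.022 0.10 94; python3 - <<'E'
from m import *
d=img('top'); s=img('scene')
hsv=cv2.cvtColor(d['frame'],cv2.COLOR_RGB2HSV)
w=blobs(d,((hsv[...,1]<78)*255).astype(np.uint8),(315,130,350,165)); print('weight',rect(d,w,.02))
b=cv2.resize(s['frame'][205:260,230:290],None,fx=8,fy=8,interpolation=cv2.INTER_CUBIC)
cv2.imwrite('pics/w5.png',b[:,:,::-1])
E
```

```text
t 25.82 pos [0.5439 0.2372 0.2514] yaw 101.5 tilt [ 0.011  0.003 -1.   ] gap 0.0756 ft [0.6 0.2 0.4] ff 0.0 q6 -1.51
close 94.0 turn 0.130 shift before [ -9.2  -28.33   5.53] after [-12.81 -26.9    5.53] q6 end -96
close -86.0 turn 3.272 shift before [ -9.2  -28.33   5.53] after [12.81 26.9   5.53] q6 end 84
weight [690.8 -26.2  59.   57.2   1.3]
```

View pics/w5.png

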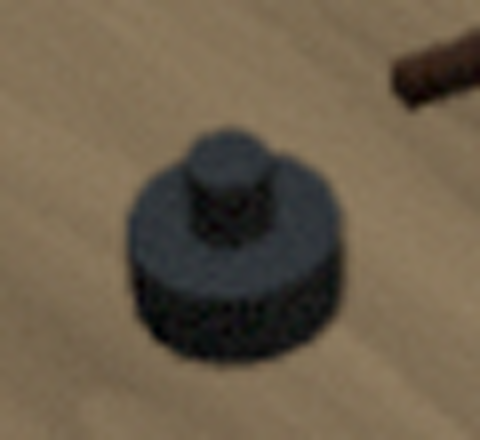

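Call:
carry_out(rows=[-1,-3,0,0,0.8,-1.6,-5,0,0,0.8,-1.7,-5.2,1,0,0.8,-1.7,-5.2,2,0,0.8,-1.7,-5.2,2,0,0.8,-1.2,-3.8,0.5,0,0.8,-0.3,-1,0,0,0.8,0,0,0,0,0.8])

```text
clock: 26.92
tool_pos: [0.6869, -0.0236, 0.189]
orientation: [0.312, -3.124, -0.002]
ft_force: [-0.6, 1.1, -0.7]
finger_gap: 0.0753
finger_force: 0.0
```

```bash
python3 - <<'E'
from m import *
s=img('scene')
U=lambda P:(np.array(P)+.5)/8-.5+[230,205]
print(onz(s,U([[229,157]]),.052).round(4), onz(s,U([[236,230]]),.028).round(4))
d=img('top')
print('board center check', proj(d,[[.541,.2365,.062]]))
b=np.hstack([cv2.resize(s['frame'][120:270,200:320],None,fx=3.3,fy=3.3,interpolation=3)[:495,:396],cv2.resize(d['frame'][130:280,180:280],None,fx=3.3,fy=3.3,interpolation=3)[:495]])
cv2.imwrite('pics/w6.png',b[:,:,::-1])
E
python3 go.py 0.691 -0.024 0.032 101.5
```

```text
[[ 0.691  -0.0232  0.052 ]] [[ 0.6933 -0.02    0.028 ]]
board center check [[219.20512821 200.91092342]]
t 27.02 pos [ 0.6869 -0.0222  0.1899] yaw 101.5 tilt [-0.001  0.001 -1.   ] gap 0.0753 ft [-1.4  1.2 -0. ] ff 0.0 q6 -1.93
close 101.5 turn 0.001 shift before [-0.37 -0.27  6.09] after [-0.37 -0.27  6.09] q6 end -103
close -78.5 turn 3.142 shift before [-0.37 -0.27  6.09] after [0.37 0.27 6.09] q6 end 77
```

View pics/w6.png

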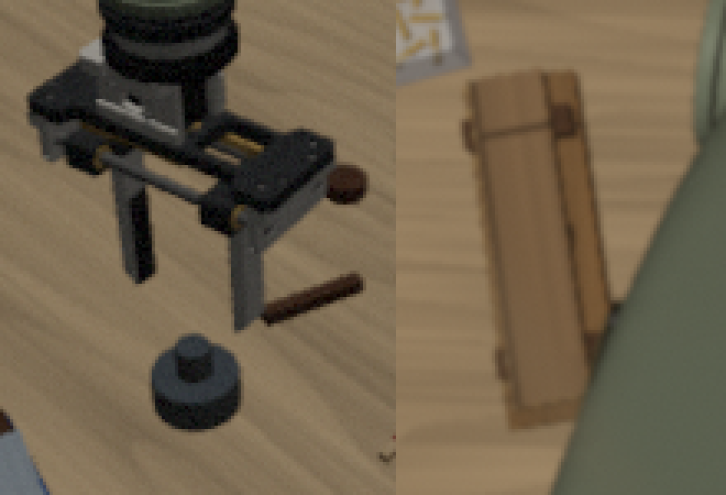

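The fingers straddle the weight's knob at crop (193,357), and the thin stick is clear. On the right the board lies squarely on its supports.

Call:
carry_out(rows=[-0.3,-0.2,3,0,0.7,0,0,2.4,0,0.6,0,0,0.6,0,0.5,0,0,0,0,0.5], force=45)

```text
clock: 27.52
tool_pos: [0.6907, -0.0239, 0.1304]
orientation: [0.316, -3.125, -0.0]
ft_force: [-0.4, 0.6, 0.4]
finger_gap: 0.0476
finger_force: 0.0
```

```bash
python3 go.py 0.691 -0.024 0.032 101.5
```

```text
t 27.52 pos [ 0.6907 -0.0239  0.1304] yaw 101.6 tilt [-0.  0. -1.] gap 0.0476 ft [-0.4  0.6  0.4] ff 0.0 q6 -1.93
close 101.5 turn 0.001 shift before [-0.03 -0.02  0.14] after [-0.03 -0.02  0.14] q6 end -103
close -78.5 turn 3.142 shift before [-0.03 -0.02  0.14] after [0.03 0.02 0.14] q6 end 77
```

Call:
carry_out(rows=[0,0,0,0,0.2,0,0,0,0,0,0,0,0,0,0,0,0,0,0,0,0,0,0,0,0,0,0,-1,0,0,0,0,-2.5,0,0,0,0,-3,0,0,0,0,-3,0,0,0,0,0,0,0])

```text
clock: 28.78
tool_pos: [0.6918, -0.025, 0.2267]
orientation: [-0.314, 3.122, -0.001]
ft_force: [0.7, -0.1, -7.1]
finger_gap: 0.0227
finger_force: 45.0
```

```bash
python3 go.py 0.541 0.2365 0.14 101.5; python3 - <<'E'
from m import *
s=img('scene'); d=img('top')
b=np.hstack([cv2.resize(s['frame'][150:260,200:320],None,fx=3,fy=3,interpolation=3),cv2.resize(d['frame'][150:260,180:280],None,fx=3,fy=3,interpolation=3)])
cv2.imwrite('pics/w7.png',b[:,:,::-1])
f=cv2.resize(d['frame'][135:275,180:280],None,fx=6,fy=6,interpolation=3); cv2.imwrite('pics/bd.png',cv2.resize(f,None,fx=.7,fy=.7)[:,:,::-1])
E
```

```text
t 28.77 pos [ 0.6918 -0.025   0.2267] yaw 101.5 tilt [ 0.004 -0.    -1.   ] gap 0.0227 ft [ 0.7 -0.1 -7.1] ff 45.0 q6 -1.93
close 101.5 turn -0.000 shift before [ 9.57 28.63 -1.09] after [ 9.56 28.63 -1.09] q6 end -78
close -78.5 turn 3.141 shift before [ 9.57 28.63 -1.09] after [ -9.56 -28.63  -1.09] q6 end 102
```

View pics/w7.png

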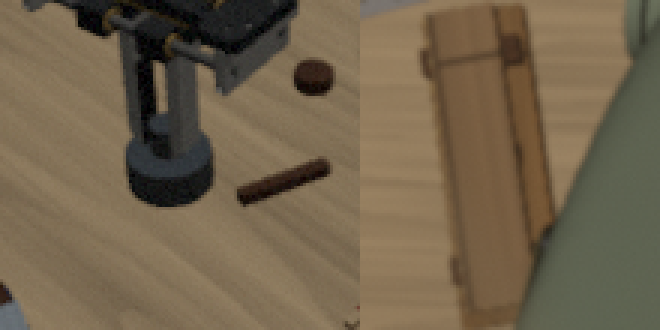

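View pics/bd.png

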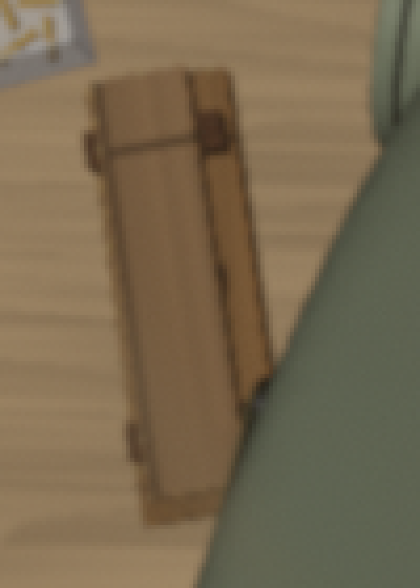

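The weight hangs upright in the grip at crop (170,165), and the board is intact. Carrying it over.

Call:
carry_out(rows=[0.7,2,0,0,0,1.3,3.8,0,0,0,1.5,4.5,0,0,0,1.5,4.5,0,0,0,1.5,4.5,0,0,0,1.5,4.3,0,0,0,1.1,3.2,0,0,0,0.6,1.8,0,0,0,0,0,0,0,0,0,0,0,0,0])

```text
clock: 30.12
tool_pos: [0.5394, 0.2352, 0.2248]
orientation: [0.313, -3.126, 0.001]
ft_force: [-0.5, 0.8, -6.9]
finger_gap: 0.023
finger_force: 45.0
```

```bash
python3 go.py 0.539 0.2363 0.0974 101.5
```

```text
t 30.12 pos [0.5394 0.2352 0.2248] yaw 101.4 tilt [ 0.    -0.001 -1.   ] gap 0.023 ft [-0.5  0.8 -6.9] ff 45.0 q6 -1.51
close 101.5 turn -0.001 shift before [0.01 0.12 3.04] after [0.01 0.12 3.04] q6 end -78
close -78.5 turn 3.141 shift before [0.01 0.12 3.04] after [-0.01 -0.12  3.04] q6 end 102
```

Call:
carry_out(rows=[0,0.1,1.5,0,0,0,0,1,0,0,0,0,0.3,0,0,0,0,0.1,0,0,0,0,0,0,0,0,0,0,0,0])

```text
clock: 30.88
tool_pos: [0.5391, 0.237, 0.1967]
orientation: [-0.314, 3.125, 0.0]
ft_force: [0.1, 0.2, -7.1]
finger_gap: 0.0229
finger_force: 45.0
```

Call:
carry_out(rows=[0,0,0.1,0,0,0,0,0.1,0,0,0,0,0,0,0])

```text
clock: 31.25
tool_pos: [0.5387, 0.2369, 0.194]
orientation: [0.314, -3.126, 0.0]
ft_force: [-0.5, -0.3, -7.0]
finger_gap: 0.0227
finger_force: 45.0
```

Call:
carry_out(rows=[0,0,0.1,0,0,0,0,0,0,0])

```text
clock: 31.5
tool_pos: [0.5389, 0.237, 0.1933]
orientation: [-0.314, 3.126, 0.0]
ft_force: [-0.2, 0.9, -6.3]
finger_gap: 0.0228
finger_force: 45.0
```

Call:
carry_out(rows=[0,0,0.05,0,0,0,0,0,0,0])

```text
clock: 31.75
tool_pos: [0.5389, 0.237, 0.1933]
orientation: [-0.314, 3.126, 0.0]
ft_force: [-1.0, 0.6, -2.4]
finger_gap: 0.0228
finger_force: 45.0
```

The wrist force has dropped from -7.1 to -2.4 N, so the weight is down on the board. One small step more, then release.

Call:
carry_out(rows=[0,0,0.05,0,0,0,0,0,0,0.3,0,0,0,0,0.45,0,0,0,0,0.5,0,0,0,0,0.5,0,0,-1,0,0.5,0,0,-3,0,0.5,0,0,-5,0,0.5,5,0,-4,0,0.5,5,0,0,0,0.5,0,0,0,0,0.5])

```text
clock: 33.12
tool_pos: [0.439, 0.2169, 0.3216]
orientation: [0.315, -3.125, 0.0]
ft_force: [0.7, -0.8, -0.1]
finger_gap: 0.0469
finger_force: 0.0
```

Call:
carry_out(rows=[0,-5,0,0,0.5,0,-6,0,0,0.5,0,-6,0,0,0.5,0,-6,0,0,0.5,0,-6,0,0,0.5,0,-5,0,0,0.5,0,0,0,0,0.5])

```text
clock: 34.0
tool_pos: [0.5109, -0.1198, 0.3214]
orientation: [-0.305, 3.126, -0.002]
ft_force: [0.3, 0.1, -0.5]
finger_gap: 0.0468
finger_force: 0.0
```

```bash
python3 - <<'E'
from m import *
s=img('scene'); d=img('top')
b=np.hstack([cv2.resize(s['frame'][190:340,330:460],None,fx=3.5,fy=3.5,interpolation=3),cv2.resize(d['frame'][130:280,180:275],None,fx=3.5,fy=3.5,interpolation=3)])
cv2.imwrite('pics/f8.png',b[:,:,::-1])
hsv=cv2.cvtColor(d['frame'],cv2.COLOR_RGB2HSV)
w=blobs(d,((hsv[...,1]<78)*255).astype(np.uint8),(195,175,250,230)); print('weight',rect(d,w,.085))
g=cv2.cvtColor(d['frame'],cv2.COLOR_RGB2GRAY)
c=blobs(d,(g<75).astype(np.uint8)*255,(325,178,350,218)); print('thin',rect(d,c,.006))
E
```

```text
weight [537.1 237.   61.4  57.4  47.7]
thin [557.8 -49.3  82.4  41.8   0.9]
```

View pics/f8.png

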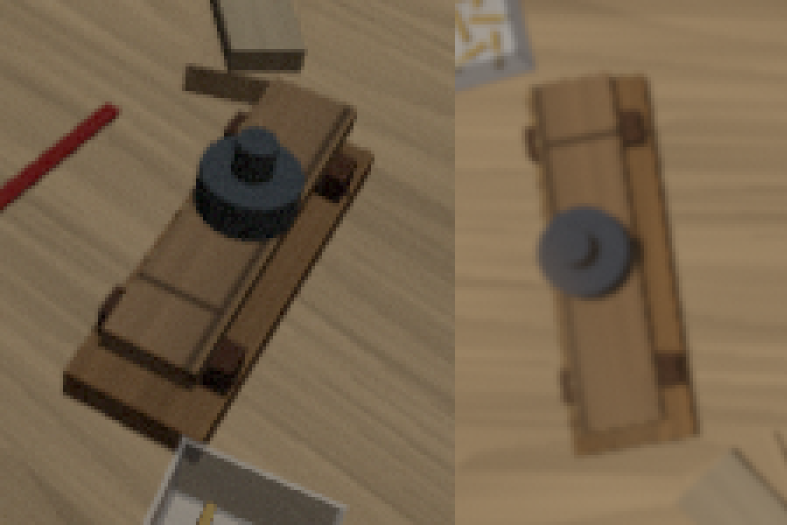

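The weight stands upright at the board's middle, measured at (0.537, 0.237) against a board target of (0.541, 0.2365). The board lies level on all three supports. Handing in.

```bash
python3 -c "
from rig import robot
print(robot.finish_job())"
```

```text
the job is handed in; nothing more can be done
None
```

The job is handed in, with no verdict shown: the final pictures and measurements have both thick sticks, the disc, the loose board and the iron weight in place, and the arm never went near the thin stick.

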